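# Show the seated test pin to the inspection camera

## Task

Take the test pin from its wooden rest and push it fully home, its handle down on the collar, in the steel terminal collar on top of the grinder's grey control box, and let go of it there. Then take the sprung inspection mirror by the bar on its top and turn it until the little camera on its base plate sees the pin in the middle of the mirror, and finish while still holding the mirror at that angle (it springs back if let go). Leave everything else on the bench where it is.

Things in the scene. Friction and masses are not known exactly. Their poses are not given: they have to be found in the camera images.
- pin_handle (a point): Centre of the round black, white-banded handle (18 mm across, 45 mm tall) of the upright test pin, z up along it. Under the handle a steel shaft, 8 mm across, 30 mm long, chamfered; tip 52.5 mm below this point. 50 g. It starts in the hole of a fixed wooden rest (50 x 50 x 45 mm), handle underside on the top. The pin is the marker that the camera must see.
- pin_shoulder (a point): Centre of the underside of the pin's handle, 22.5 mm below the handle's centre.
- terminal (a point): Centre of the mouth, 90 mm above the bench, of a round upward hole (10 mm wide, 2 mm chamfer, over 30 mm deep) in a square steel collar, 32 x 32 x 20 mm, on a fixed grey control box (150 x 120 mm, top at 70 mm). The collar is 35 mm from the box's centre towards -x of this frame; the other end has a dial (88 mm high) and a rocker, not used. Pin home: handle underside on this mouth.
- mirror_grip (a point): Grip point on the mirror's top bar, on the upright pivot axis, 171 mm above the bench. Aluminium bar: 12 mm thick (x of this frame), 36 mm long (y), from 150 to 184 mm above the bench; below it the black mirror frame, 8 mm thick, 78 mm wide. x points straight out of the reflecting face (70 x 70 mm, centre 111 mm high) and turns with it; z up.
- mirror (a joint): Angle of the mirror about its upright pivot, rad, counter-clockwise from above positive, -1.35 to 1.35. At 0, its rest, it faces the camera squarely. A centring spring (0.06 N m per rad) turns it back to 0 when it is let go.
- lens (a point): Front of the inspection camera's lens, 112 mm above the bench, 148 mm from the mirror's pivot, on the same fixed base plate (270 x 90 x 12 mm). It looks straight at the pivot. x of this frame points from the pivot to the lens, z up. The camera is 40 mm wide, top 130 mm high.
- sightline (a point): The camera's line of sight after reflection: the point is on the mirror's pivot axis, 112 mm above the bench; x of this frame points horizontally along the reflected line, away from the mirror. It turns twice as far as the mirror (at rest it points to the lens). The mirror is rightly set when this line runs through the upright axis of terminal and pin.
- sieve_mid (a point): Bystander, to be left alone: small stainless pan, 100 mm across, 40 mm tall; the point is on the middle of it.
- weight_mid (a point): Bystander, to be left alone: brass balance weight with a knob top, 32 mm across, 40 mm tall; the point is on the middle of it.
- brush_mid (a point): Bystander, to be left alone: flat brush lying on the bench; the point is on the middle of it.
- driver_mid (a point): Bystander, to be left alone: screwdriver lying on the bench; the point is on the middle of it.
- jar_mid (a point): Bystander, to be left alone: glass sample jar, 64 mm across, 90 mm tall; the point is on the middle of it.
- bowl_mid (a point): Bystander, to be left alone: stainless bowl, 130 mm across, 50 mm tall; the point is on the middle of it.
- tin_mid (a point): Bystander, to be left alone: metal sample tin, 70 mm across, 60 mm tall; the point is on the middle of it.

How it is judged:
By the outcome, as a careful person would: the job done as asked, in the order asked, and still so for the second after the job is handed in, while the arm keeps its last pose, push and grip.
It also fails if it takes over 53 s, if anything falls off the work surface, if the arm or the gripper's body presses on something with over 40 N, if the wrist force passes 120 N, or if a joint passes its speed limit or range.

## Robot

A 6-joint arm with a two-finger parallel gripper is mounted at the origin on the work surface. World frame = base frame: x ahead of the robot, y to its left, z up, the work surface at z = 0. Lengths are in mm, angles in degrees, forces in N, time in s.
With the tool pointing down it reaches from about 300 to 850 mm from the base axis. Payload 4.2 kg.
Tool frame: the origin (TCP) lies midway between the tips of the shut fingers; the grasp point (between the pads) lies 19 mm behind it (env.hold_point_z is the z of the grasp point in the tool frame, in mm); z points along the fingers, y is the direction in which the jaws open and shut (so a half turn about z gives the same grasp; the last joint's range is limited). The gripper opens to 91 mm and grips with 3 to 60 N. Pads are 32 mm wide; open, the fingers measure 118 mm over their backs; the gripper's body (76 mm by 178 mm) begins 60 mm behind the grasp point.
Start: joints at [67.781, 18.312, 89.639, -0, 72.044, -1.146], TCP at [206.752, 536.56, 213.976] pointing down, gripper open.
Joint ranges: [-177.97, 177.97], [-48.28, 115.42], [12.27, 149.76], [-77.06, 257.06], [2.81, 150.46], [-146.56, 146.56]. Speed limits (degrees/s): [147.25, 147.25, 180, 180, 180, 180].

## Interface

Orientations are given as [roll, pitch, yaw] about the fixed x, y, z axes, in that order (R = Rz(yaw) Ry(pitch) Rx(roll)).
In Python, from workcell import env, grab_frame, camera_params, spotter gives the robot as it stands. The module is installed in compiled form; this text tells all that it offers.
- The arm moves only by the shell command python3 -m jog 'ROWS' [FORCE]. ROWS is text: rows parted by semicolons, each of 7 numbers parted by spaces: the turn, a rotation vector about the world's x, y, z in units of 5 degrees (1.0 is 5 degrees), then the shift along the world's x, y, z in units of 25 mm (1.0 is 25 mm), then the opening, from 0 (shut) to 1 (fully open). A call has 1 to 5 rows; each row is the pose to reach, as a shift and turn from the pose commanded when the call began; what a row does not reach only later rows make up. A row lasts 1/8 s, in which the tool goes at most 62.5 mm and 10.7 degrees, less where a joint would pass 70% of its speed; a pose out of reach is approached as far as the arm can. A call with a gripper value outside its range is refused whole. The fingers move at their own pace and stop on an object; FORCE is the grip in N (left out, the last holds). Time passes only in rows, so rows that repeat a pose let the fingers close. It gives the time, the measured TCP pose, the force and the opening at its end, in the units of the state.
- env.state(): the state, without advancing time (a new reading comes with each control period).
- grab_frame(name): name is "scene" or "side" or "wrist"; returns the picture (384x512x3 uint8, red, green, blue); there is no depth.
- camera_params(name): a dict with "K" (3x3 intrinsics, pixels), "dist" ([k1, k2, p1, p2, k3] as OpenCV has them; the pictures are not rectified), "rvec" (rotation vector, rad) and "tvec" (3), from world to camera coordinates, as OpenCV has them. Camera axes: x right, y down, z forward; pixel columns grow to the right and rows downward; lengths in mm; the calibration is good to about 2 mm. A picture is of the moment at which its call begins: read the wrist's pose just before it. camera_params takes no time and is no camera call; for the wrist camera it gives the pose at the moment of the call.
- env.job_done(): hands the job in, once; it reports no verdict.
Trained networks look in the newest picture that a camera, given by its name, has taken for a name from the list of things; names that differ only in an ending like _2 or _b are one class to them, and where a whole thing is asked for, a point or a joint stands for the part that bears it (a point fixed in the world has none). Each returns a list of dicts, best first, with "conf" (0 to 1); they miss things now and then, are a little off and sometimes report something else, mostly with a low value. They report only what shows in the picture. A call takes as long as a camera call.
- spotter.look_for(query, camera): "box" ([left, top, width, height] in pixels, round what is visible of it).
- spotter.trace(query, camera): "region" (384x512 bool, what is visible of it) and "box" ([left, top, width, height] in pixels, round what is visible of it).
The state is a dict: "time_s": time; "qpos": joint angles; "qvel": joint speeds; "effort": joint torques, N m; "ee_pos": TCP position; "ee_rot": TCP orientation; "force": force on the tool from outside, world axes, zero at the start; "torque": the same for the moment, N m; "gripper_width": finger opening in mm.
Only numpy, scipy, OpenCV 4.12 (cv2) and the standard library are available. Lean on these libraries where they do the work, as an engineer would, in place of code of your own. Each camera call takes 0.05 s, during which the arm holds its last target. There are 200 camera calls.

## Working session

There is one attempt and no reset: what is moved stays moved. The work goes in short steps, Python scripts to look and compute and a shell command to move; the robot and the scene stay as the last step left them, time stands still between calls to the robot, and variables do not carry over. Pictures are saved under pics/ and viewed, about 8 in all and at most 12, crops included, and the job is handed in when it is done.

```bash
mkdir -p pics; cat > h.py <<'E'
import numpy as np, cv2
from workcell import env, grab_frame, camera_params, spotter
def cam(n):
    c=camera_params(n); R=cv2.Rodrigues(np.array(c['rvec'],float))[0]
    return np.array(c['K'],float),np.array(c['dist'],float),R,np.array(c['tvec'],float).ravel()
def ray(c,px):
    K,d,R,t=c; u=cv2.undistortPoints(np.array([[px]],float),K,d)[0,0]
    v=R.T@np.array([u[0],u[1],1]); return -R.T@t, v/np.linalg.norm(v)
def atz(c,px,z):
    o,v=ray(c,px); return o+v*(z-o[2])/v[2]
def proj(c,P):
    K,d,R,t=c; return cv2.projectPoints(np.atleast_2d(np.array(P,float)),cv2.Rodrigues(R)[0],t,K,d)[0][:,0]
def tri(rays):
    A=np.zeros((3,3));b=np.zeros(3)
    for o,v in rays:
        M=np.eye(3)-np.outer(v,v);A+=M;b+=M@o
    return np.linalg.solve(A,b)
def save(n,im): cv2.imwrite('pics/'+n+'.png',cv2.cvtColor(im,cv2.COLOR_RGB2BGR))
E
python3 - <<'E'
from h import *
ims=[grab_frame(n) for n in('scene','side','wrist')]
for n,i in zip(('scene','side','wrist'),ims): save(n+'0',i); c=cam(n); print(n,(-c[2].T@c[3]).round(), c[2][2].round(2))
for n in('scene','side'):
  for q in('pin_handle','terminal','mirror_grip','mirror','lens','jar_mid','tin_mid','bowl_mid','sieve_mid','weight_mid'):
    r=spotter.look_for(q,n); print(n,q,[(np.round(x['box']).tolist(),round(x['conf'],2)) for x in r[:2]])
print(env.state()['time_s'],env.hold_point_z,env.state()['ee_rot'])
E
```

```text
scene [1365.  433.  738.] [-0.76 -0.38 -0.53]
side [ 446. -791.  870.] [ 0.04  0.73 -0.68]
wrist [135. 565. 384.] [ 0.25 -0.1  -0.96]
scene pin_handle []
scene terminal [([141.0, 189.0, 60.0, 48.0], 0.95)]
scene mirror_grip [([335.0, 196.0, 25.0, 46.0], 0.94)]
scene mirror [([332.0, 195.0, 29.0, 43.0], 0.77), ([103.0, 176.0, 39.0, 25.0], 0.24)]
scene lens [([273.0, 191.0, 93.0, 116.0], 0.85)]
scene jar_mid [([410.0, 259.0, 31.0, 47.0], 0.92), ([274.0, 193.0, 93.0, 114.0], 0.3)]
scene tin_mid [([396.0, 235.0, 28.0, 32.0], 0.94), ([143.0, 184.0, 60.0, 56.0], 0.64)]
scene bowl_mid [([102.0, 176.0, 40.0, 25.0], 0.56)]
scene sieve_mid [([202.0, 253.0, 41.0, 40.0], 0.75)]
scene weight_mid [([235.0, 232.0, 11.0, 18.0], 0.57)]
side pin_handle [([252.0, 211.0, 6.0, 16.0], 0.38)]
side terminal [([260.0, 253.0, 76.0, 64.0], 0.59)]
side mirror_grip [([248.0, 129.0, 9.0, 31.0], 0.79)]
side mirror [([253.0, 128.0, 6.0, 38.0], 0.56)]
side lens [([239.0, 128.0, 79.0, 66.0], 0.68)]
side jar_mid [([257.0, 114.0, 20.0, 30.0], 0.82), ([263.0, 348.0, 59.0, 35.0], 0.21)]
side tin_mid [([230.0, 135.0, 13.0, 17.0], 0.78)]
side bowl_mid [([261.0, 347.0, 61.0, 37.0], 0.64)]
side sieve_mid [([317.0, 199.0, 31.0, 27.0], 0.9)]
side weight_mid [([280.0, 218.0, 15.0, 13.0], 0.55)]
1.15 -18.8 [1.79995910e+02 5.31464044e-04 1.58925714e+02]
```

View pics/scene0.png

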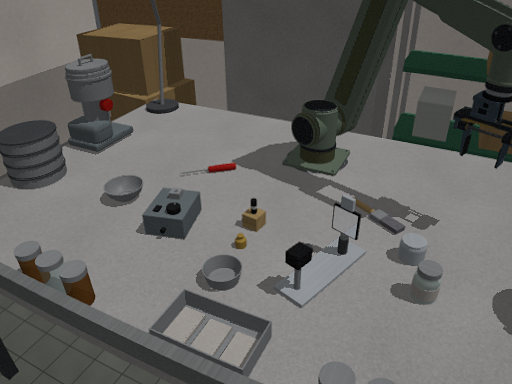

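View pics/side0.png

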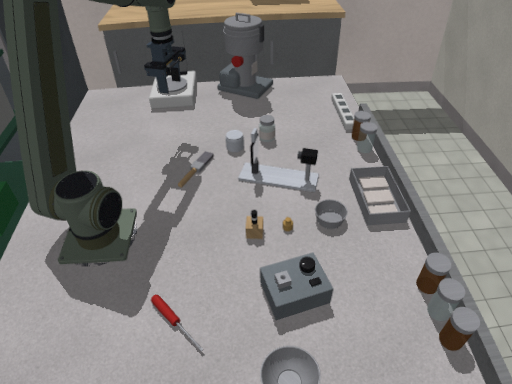

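The scene picture shows the pin handle at about (254,205), the collar at (176,193), the mirror bar at (348,201) and the inspection camera at (299,256). The side picture shows the same things at (254,216), (283,279), (255,133) and (309,156). I'll triangulate these roughly next.

```bash
python3 - <<'E'
from h import *
s,d=cam('scene'),cam('side')
for n,a,b in(('pin',(254,206),(254,216)),('collar',(176,193),(283,279)),('grip',(348,202),(255,134)),('lens',(299,256),(309,156)),('dial',(173,208),(308,265)),('weight',(240,241),(287,224)),('sieve',(222,272),(331,213)),('jar',(427,281),(267,128)),('tin',(411,250),(235,142)),('brush',(385,215),(195,168))):
    P=tri([ray(s,a),ray(d,b)]); print(n,P.round(),(proj(s,P)[0]-a).round(1),(proj(d,P)[0]-b).round(1))
c=cam('wrist'); st=env.state()
import scipy.spatial.transform as T
R=T.Rotation.from_euler('xyz',st['ee_rot'],degrees=True).as_matrix()
print('cam in tool',R.T@(-c[2].T@c[3]-st['ee_pos']),(R.T@c[2].T).round(3), c[0].round(0).tolist())
E
```

```text
pin [480. -26.  68.] [ 0.1 -0.1] [0.1 0.1]
collar [ 535. -258.   81.] [-0.1  0.1] [-0.1 -0.1]
grip [503. 245. 170.] [-0.3  0.4] [-0.2 -0.3]
lens [675. 187. 111.] [-0.1  0.1] [-0.1 -0.1]
dial [ 603. -220.   80.] [-0.3  0.2] [-0.3 -0.2]
weight [580. -19.  16.] [ 0.3 -0.2] [0.3 0.2]
sieve [719.   5.  26.] [ 0.1 -0. ] [0.1 0. ]
jar [563. 467.  46.] [-0.5  0.5] [-0.3 -0.4]
tin [435. 414.  25.] [-0.2  0.3] [-0.1 -0.2]
brush [279. 310.   1.] [-1.9  2. ] [-1.3 -1.9]
cam in tool [  77.56302628    0.64156959 -170.79234133] [[ 0.    -0.963 -0.271]
 [ 1.     0.    -0.001]
 [ 0.001 -0.271  0.963]] [[320.0, 0.0, 259.0], [0.0, 320.0, 195.0], [0.0, 0.0, 1.0]]
```

```bash
python3 -m jog '0 0 -2 2 -1.75 1 1; 0 0 -4 4 -3.5 2 1; 0 0 -6 6 -5.3 3 1; 0 0 -8 8 -7 3.44 1; 0 0 -10 10 -8.7 3.44 1'
```

```text
time_s: 1.78
ee_pos: [433.6, 339.1, 299.2]
ee_rot: [179.8, -0.1, 108.6]
force: [1.3, 1.0, -0.1]
gripper_width: 91.4
```

```bash
python3 -m jog '0 0 -2 2 -1.75 0 1; 0 0 -4 4 -3.5 0 1; 0 0 -6 4.5 -4 0 1; 0 0 -7.5 4.5 -4 0 1; 0 0 -7.5 4.5 -4 0 1'; python3 - <<'E'
from h import *
print(env.state()['ee_pos'],env.state()['ee_rot'],np.abs(env.state()['qvel']).max())
c=cam('wrist'); np.save('c1.npy',np.array([*c[2].ravel(),*c[3]]))
im=grab_frame('wrist'); save('w1',im)
for q in('mirror_grip','mirror','lens'):
  r=spotter.trace(q,'wrist'); print(q,[(np.round(x['box']).tolist(),round(x['conf'],2)) for x in r[:2]])
save('w1b',cv2.resize(im,(800,600),interpolation=cv2.INTER_CUBIC))
E
```

```text
time_s: 2.4
ee_pos: [544.8, 239.8, 297.6]
ee_rot: [-180.0, 0.0, 71.5]
force: [0.4, 0.2, -0.2]
gripper_width: 91.6
[544.75978238 239.76910895 297.55876913] [-1.79985539e+02  9.87291013e-03  7.14703469e+01] 1.9890610227610046
mirror_grip [([201.0, 144.0, 34.0, 82.0], 0.89)]
mirror [([207.0, 145.0, 23.0, 79.0], 0.84)]
lens [([193.0, 137.0, 219.0, 90.0], 0.73)]
```

View pics/w1b.png

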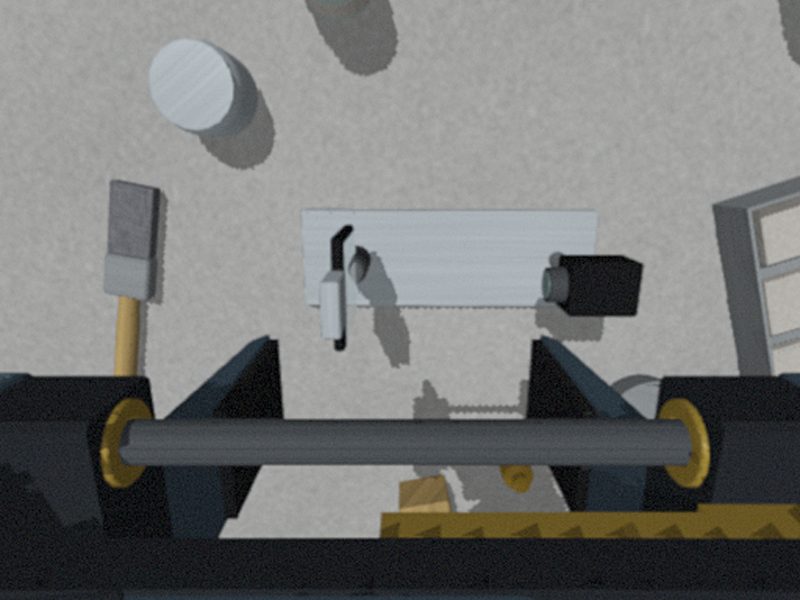

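The wrist picture at 1.5625x shows the base plate's top edge from (302,210) to (597,211), the mirror bar at (333,305) and the lens front at about (550,285). Next I'll fit the plate edges.

```bash
cat >> h.py <<'E'
def edge(g,p,q,w=4,n=40):
    "subpixel edge line between approximate pixels p,q: returns fitted points"
    p,q=np.array(p,float),np.array(q,float); u=(q-p)/np.linalg.norm(q-p); m=np.array([-u[1],u[0]])
    t=np.linspace(0.04,.96,n); s=np.arange(-w,w+.01,.25)
    X=p+t[:,None]*(q-p); S=X[:,None]+s[None,:,None]*m
    v=cv2.remap(cv2.GaussianBlur(g,(0,0),.8),S[...,0].astype(np.float32),S[...,1].astype(np.float32),cv2.INTER_CUBIC)
    d=np.abs(np.gradient(v,axis=1)); o=(d**2*s).sum(1)/(d**2).sum(1); k=np.polyfit(t,o,1)
    for _ in range(4):
        r=o-np.polyval(k,t); g_=abs(r)<max(2*np.median(abs(r)),.2); k=np.polyfit(t[g_],o[g_],1)
    return [(p+T*(q-p)+np.polyval(k,T)*m) for T in(0,1)], np.median(abs(r))
E
python3 - <<'E'
from h import *
c=list(cam('wrist')); a=np.load('c1.npy'); c[2]=a[:9].reshape(3,3); c[3]=a[9:]
g=cv2.cvtColor(cv2.imread('pics/w1.png'),cv2.COLOR_BGR2GRAY).astype(np.float32)
f=.64
E={}
for n,p,q in(('far',(305,210),(595,211)),('near',(415,306),(520,306)),('left',(302,212),(306,300)),('right',(597,213),(596,250)),):
    (A,B),r=edge(g,np.array(p)*f,np.array(q)*f,3); P,Q=atz(c,A,12),atz(c,B,12); d=Q-P
    print(n,A.round(1),B.round(1),P.round(1),Q.round(1),np.degrees(np.arctan2(d[1],d[0])).round(2),round(float(r),2)); E[n]=(P,Q)
im=cv2.imread('pics/w1.png')[125:235,180:420]; cv2.imwrite('pics/w1c.png',cv2.resize(im,None,fx=3.33,fy=3.33,interpolation=cv2.INTER_CUBIC))
E
```

```text
far [195.2 134.6] [380.8 134.5] [470.6 303.8  12. ] [718.3 221.   12. ] -18.5 0.08
near [265.6 195.7] [332.8 195.9] [536.6 187.4  12. ] [631.1 155.4  12. ] -18.68 0.11
left [193.  135.7] [195.4 192. ] [467.1 303.4  12. ] [440.  225.7  12. ] -109.25 0.18
right [381.9 136.3] [380. 160.] [719.2 217.9  12. ] [709.2 185.9  12. ] -107.29 0.21
```

View pics/w1c.png

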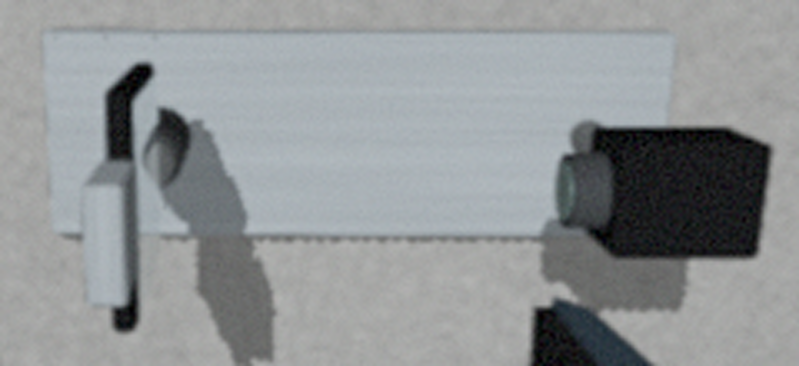

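The crop at 3.33x shows the bar's top face centred at about (106,244) and the lens front at (566,190).

```bash
python3 - <<'E'
from h import *
c=list(cam('wrist')); a=np.load('c1.npy'); c[2]=a[:9].reshape(3,3); c[3]=a[9:]
o=np.array([180,125]); w=lambda p,z:atz(c,o+np.array(p)/3.33,z)
for p in((85,184),(122,184),(128,305),(90,303)): print(w(p,184).round(1))
G=w((106,244),184); L=w((566,190),112); d=L-G
far=np.array([470.6,303.8]); u=np.array([np.cos(np.radians(-18.55)),np.sin(np.radians(-18.55))]); n=np.array([-u[1],u[0]])
print('grip',G.round(1),'lens',L.round(1),np.hypot(*d[:2]),np.degrees(np.arctan2(d[1],d[0])),'dist from far edge',(G[:2]-far)@n,(L[:2]-far)@n)
E
```

```text
[501.2 266.1 184. ]
[510.8 262.9 184. ]
[500.1 229.5 184. ]
[490.1 233.5 184. ]
grip [500.5 248.3 184. ] lens [640.2 199.7 112. ] 147.90695792247885 -19.18558490969936 dist from far edge -43.09394316672443 -44.7346487000133
```

```bash
python3 -m jog '0 0 1 -0.4 -2.2 0 0.5; 0 0 2 -1 -4.4 -0.5 0.5; 0 0 3 -1.6 -6.6 -1.4 0.5; 0 0 3.7 -2.2 -8.8 -2.6 0.5; 0 0 3.7 -2.6 -10.6 -3.9 0.5'; python3 -m jog '0 0 0 0 0 0 0.5'; python3 - <<'E'
from h import *
print(env.state()['ee_pos'],env.state()['ee_rot'],env.state()['gripper_width'])
c=cam('wrist'); np.save('c2.npy',np.array([*c[2].ravel(),*c[3]]))
im=grab_frame('wrist'); save('w2',im)
for q in('pin_handle','terminal'):
  r=spotter.look_for(q,'wrist'); print(q,[(np.round(x['box']).tolist(),round(x['conf'],2)) for x in r[:2]])
save('w2b',cv2.resize(im,(800,600),interpolation=cv2.INTER_CUBIC))
E
```

```text
time_s: 3.22
ee_pos: [479.0, -26.2, 200.2]
ee_rot: [179.9, 0.0, 90.0]
force: [1.0, 0.3, -0.6]
gripper_width: 46.3
time_s: 3.35
ee_pos: [476.9, -26.7, 198.2]
ee_rot: [-179.7, 0.0, 89.8]
force: [-0.2, 0.4, 0.6]
gripper_width: 45.6
[476.86780538 -26.72717181 198.21155378] [-1.79694200e+02  7.66246242e-03  8.97633116e+01] 45.59721390708381
pin_handle [([254.0, 173.0, 18.0, 29.0], 0.82)]
terminal [([266.0, 302.0, 47.0, 26.0], 0.68)]
```

View pics/w2b.png

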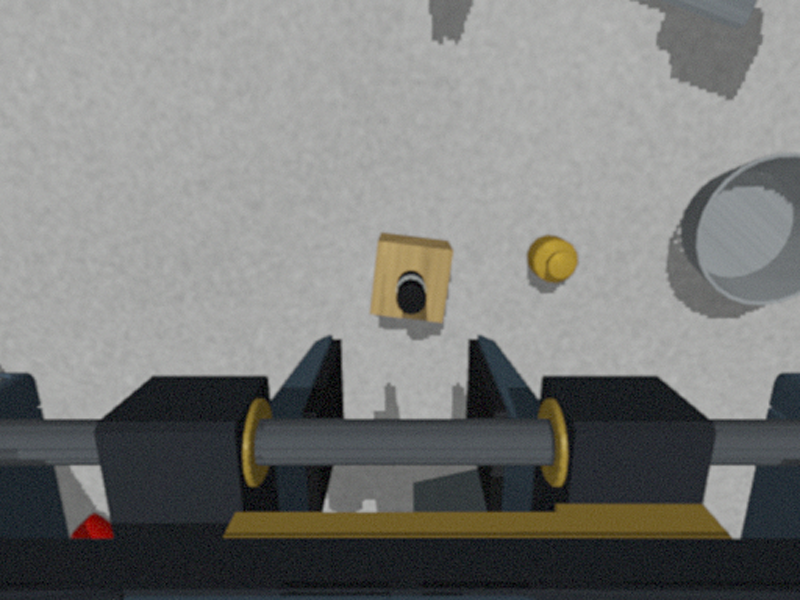

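The pin's top is at about (411,295), or (263,188.8) in the raw image. It sits square on the rest, with the weight at (553,260).

```bash
python3 - <<'E'
from h import *
c=list(cam('wrist')); a=np.load('c2.npy'); c[2]=a[:9].reshape(3,3); c[3]=a[9:]
print(atz(c,(411*.64,296*.64),90), atz(c,(413*.64,258*.64),45)) 
print(proj(c,[[476.9,-26.7,198.2],[479,-25,90]])/.64)
print(env.state()['ee_pos'])
E
```

```text
[479.25728357 -22.49534196  90.        ] [480.89560942  -8.51595325  45.        ]
[[406.72073879 380.96596282]
 [410.55767165 300.18553198]]
[480.4679569  -24.11910049 201.13830355]
```

```bash
python3 -m jog '0 0 0 0 0.04 -1.5 0.5; 0 0 0 0 0.04 -3.2 0.5; 0 0 0 0 0.04 -4.8 0.5; 0 0 0 0 0.04 -5.88 0.5; 0 0 0 0 0.04 -5.88 0.5' 25; python3 -m jog '0 0 0 0 0 0 0.1; 0 0 0 0 0 0 0; 0 0 0 0 0 0 0; 0 0 0 0 0 0 0;0 0 0 0 0 0 0'
```

```text
time_s: 4.12
ee_pos: [479.4, -22.5, 52.5]
ee_rot: [-179.9, -0.0, 90.1]
force: [0.0, 0.3, -0.2]
gripper_width: 45.6
time_s: 4.75
ee_pos: [480.2, -23.9, 54.2]
ee_rot: [179.9, -0.0, 89.9]
force: [-0.1, 0.2, 6.4]
gripper_width: 17.2
```

```bash
python3 -m jog '0 0 0 0 0 1 0; 0 0 0 0 0 2.2 0; 0 0 0 0 0 4 0; 0 0 0 0.3 -1.5 6 0; 0 0 0 0.7 -3.7 6 0'; python3 -m jog '0 0 0 0.5 -2.2 0 0; 0 0 0 0.9 -4.4 0 0; 0 0 0 1.3 -6.2 0 0; 0 0 0 1.5 -7.2 0 0; 0 0 0 1.5 -7.4 0 0';python3 -m jog '0 0 0 0 0 0 0; 0 0 0 0 0 0 0'; python3 - <<'E'
from h import *
print(env.state()['ee_pos'],env.state()['ee_rot'],env.state()['gripper_width'])
c=cam('wrist'); np.save('c3.npy',np.array([*c[2].ravel(),*c[3]]))
im=grab_frame('wrist'); save('w3',im); s=grab_frame('side'); save('s3',s)
x=cv2.resize(im[90:290,150:400],None,fx=2.4,fy=2.4,interpolation=cv2.INTER_CUBIC); save('w3b',x); print(x.shape)
E
```

```text
time_s: 5.38
ee_pos: [499.7, -117.1, 207.7]
ee_rot: [179.5, 0.1, 90.1]
force: [1.8, 0.7, -1.0]
gripper_width: 17.6
time_s: 6.0
ee_pos: [534.3, -302.7, 202.5]
ee_rot: [-180.0, -0.0, 89.8]
force: [-0.9, 0.7, -1.2]
gripper_width: 17.1
time_s: 6.25
ee_pos: [534.4, -300.1, 203.4]
ee_rot: [-180.0, -0.0, 90.0]
force: [0.2, 0.0, -0.6]
gripper_width: 17.1
[ 534.35436022 -300.08928436  203.38899478] [-1.79993545e+02 -2.94160507e-02  8.99854060e+01] 17.051876772148514
(480, 600, 3)
```

View pics/w3b.png

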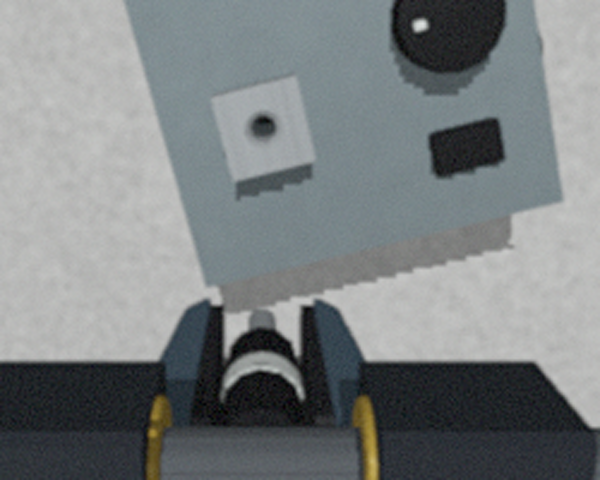

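The crop at 2.4x shows the hole at (263.5,127), the pin held between the fingers and its tip end at about (261,311) to (261,325).

```bash
python3 - <<'E'
from h import *
c=list(cam('wrist')); a=np.load('c3.npy'); c[2]=a[:9].reshape(3,3); c[3]=a[9:]
f=lambda p:np.array([150,90])+np.array(p)/2.4
g=lambda P:(proj(c,P)-[150,90])*2.4
print('hole',atz(c,f((263.5,127)),90).round(1),'collar',atz(c,f((264.5,128.8)),90).round(1))
T=np.array([534.4,-300.1,203.4])
for dy in(-3,0,3): print(dy,'tip far edge',g(T+[0,dy+3,-37])[0].round(1),'tip',g(T+[0,dy,-37])[0].round(1),'shoulder far edge',g(T+[0,dy+9,-8])[0].round(1),'handle low L/R',g([T+[-9,dy,-7],T+[9,dy,-7]]).round(1).tolist(),'top of band?',g(T+[0,dy+9,15])[0].round(1))
E
```

```text
hole [ 534.3 -254.7   90. ] collar [ 534.7 -255.3   90. ]
-3 tip far edge [264.3 315.8] tip [264.3 325.5] shoulder far edge [264.7 333.8] handle low L/R [[228.9, 368.7], [300.5, 368.7]] top of band? [265.1 372.7]
0 tip far edge [264.3 305.9] tip [264.3 315.8] shoulder far edge [264.7 322.6] handle low L/R [[228.8, 357.7], [300.6, 357.7]] top of band? [265.2 360.1]
3 tip far edge [264.3 296. ] tip [264.3 305.9] shoulder far edge [264.7 311.2] handle low L/R [[228.7, 346.6], [300.8, 346.6]] top of band? [265.2 347.4]
```

```bash
python3 -m jog '0 0 0 0.02 0.9 0 0; 0 0 0 0.03 1.85 0 0; 0 0 0 0.03 1.85 -1 0; 0 0 0 0.03 1.85 -2 0; 0 0 0 0.03 1.85 -2.7 0'; python3 -m jog '0 0 0 0 0 0 0; 0 0 0 0 0 0 0;0 0 0 0 0 -0.2 0; 0 0 0 0 0 -0.35 0; 0 0 0 0 0 -0.45 0'; python3 -m jog '0 0 0 0 0 0 0; 0 0 0 0 0 0 0'
```

```text
time_s: 6.98
ee_pos: [534.9, -252.8, 134.9]
ee_rot: [-179.9, -0.1, 90.0]
force: [-1.1, 0.4, -1.1]
gripper_width: 17.4
time_s: 7.6
ee_pos: [535.2, -255.1, 124.3]
ee_rot: [180.0, -0.0, 89.9]
force: [-0.6, -0.7, -0.9]
gripper_width: 17.2
time_s: 7.85
ee_pos: [535.4, -255.2, 124.5]
ee_rot: [180.0, 0.0, 89.9]
force: [-0.2, 0.2, -2.0]
gripper_width: 17.2
```

```bash
python3 -m jog '0 0 0 0 0 -0.15 0; 0 0 0 0 0 -0.3 0; 0 0 0 0 0 -0.4 0; 0 0 0 0 0 -0.4 0'
```

```text
time_s: 8.35
ee_pos: [535.1, -255.0, 114.1]
ee_rot: [-180.0, -0.0, 89.9]
force: [0.1, -0.1, -0.5]
gripper_width: 17.6
```

```bash
python3 -m jog '0 0 0 0 0 -0.15 0; 0 0 0 0 0 -0.3 0; 0 0 0 0 0 -0.45 0; 0 0 0 0 0 -0.55 0; 0 0 0 0 0 -0.55 0'; python3 -m jog '0 0 0 0 0 -0.05 0; 0 0 0 0 0 -0.1 0; 0 0 0 0 0 -0.14 0'
```

```text
time_s: 8.98
ee_pos: [535.2, -255.0, 100.5]
ee_rot: [-180.0, -0.0, 89.9]
force: [-1.0, 0.0, 0.5]
gripper_width: 17.5
time_s: 9.35
ee_pos: [535.5, -255.2, 99.1]
ee_rot: [179.9, 0.0, 89.9]
force: [-4.7, 2.4, 13.7]
gripper_width: 17.5
```

```bash
python3 -m jog '0 0 0 0 0 -0.06 0; 0 0 0 0 0 -0.06 0'; python3 -m jog '0 0 0 0 0 0 0.25; 0 0 0 0 0 0 0.45; 0 0 0 0 0 0 0.45; 0 0 0 0 0 1 0.45; 0 0 0 0 0 3 0.45'; python3 -m jog '0 0 0 0 0 2 0.45; 0 0 0 0 -1.8 2.5 0.45; 0 0 0 0 -1.8 2.5 0.45; 0 0 0 0 -1.8 2.5 0.45';python3 - <<'E'
from h import *
print(env.state()['ee_pos'])
c=cam('wrist'); np.save('c4.npy',np.array([*c[2].ravel(),*c[3]]))
im=grab_frame('wrist'); s=grab_frame('side'); save('w4',im); save('s4',s); e=grab_frame('scene'); save('e4',e)
a=cv2.resize(im[60:260,160:360],(400,400),interpolation=3); b=cv2.resize(s[230:330,240:340],(400,400),interpolation=3)
save('x4',np.hstack([a,b])); print(proj(c,[535,-257,90+45]))
E
```

```text
time_s: 9.6
ee_pos: [535.5, -255.2, 99.1]
ee_rot: [179.9, 0.1, 89.9]
force: [-3.4, 2.0, 17.2]
gripper_width: 17.1
time_s: 10.22
ee_pos: [533.9, -254.4, 168.9]
ee_rot: [-179.7, -0.2, 89.9]
force: [0.8, -0.0, 0.8]
gripper_width: 41.1
time_s: 10.72
ee_pos: [534.8, -299.6, 232.1]
ee_rot: [-179.9, -0.1, 89.9]
force: [-0.6, -0.2, -0.3]
gripper_width: 41.1
[ 534.81653408 -299.58523317  232.12973928]
[[260.18656242 148.6401868 ]]
```

View pics/x4.png

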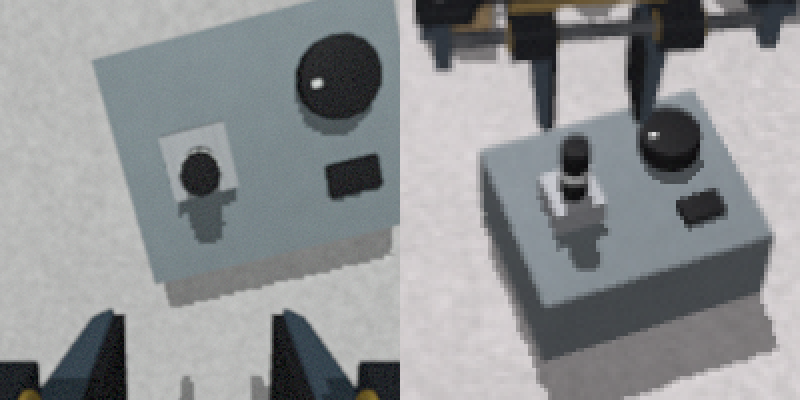

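The pin is home: the side crop shows the handle seated on the collar at (573,180), and the wrist crop shows its top at (200,174). Next I go to the mirror and take two displaced views of the plate, to check the yaw calibration of the wrist camera.

```bash
python3 -m jog '0 0 -1 0.3 1.8 1.2 0.45; 0 0 -2 0.6 4 2 0.45; 0 0 -3.7 1 6.4 2.64 0.45; 0 0 -3.7 1.4 8.8 2.64 0.45; 0 0 -3.7 1.8 11.2 2.64 0.45'; python3 -m jog '0 0 0 0.4 2.4 0 0.45; 0 0 0 0.8 4.8 0 0.45; 0 0 0 1.2 7.2 0 0.45; 0 0 0 1.6 9.4 0 0.45; 0 0 0 1.6 9.4 0 0.45'
```

```text
time_s: 11.5
ee_pos: [580.1, -17.5, 299.2]
ee_rot: [180.0, -0.0, 71.5]
force: [-0.2, -0.2, 0.1]
gripper_width: 41.5
time_s: 12.12
ee_pos: [619.6, 219.4, 297.6]
ee_rot: [-179.9, 0.0, 71.8]
force: [0.1, 0.2, -1.0]
gripper_width: 40.7
```

```bash
cat > snap.py <<'E'
from h import *
import sys
n=sys.argv[1]; print(env.state()['ee_pos'].round(2) if hasattr(env.state()['ee_pos'],'round') else env.state()['ee_pos'],env.state()['ee_rot'])
c=cam('wrist'); np.save(n+'.npy',np.array([*c[2].ravel(),*c[3]])); save(n,grab_frame('wrist'))
E
python3 -m jog '0 0 0 0 0 0 0.45;0 0 0 0 0 0 0.45;0 0 0 0 0 0 0.45'; python3 snap.py vA; python3 -m jog '0 0 0 -2 0.66 0 0.45;0 0 0 -4 1.33 0 0.45;0 0 0 -6 2 0 0.45;0 0 0 -6.6 2.2 0 0.45;0 0 0 -6.6 2.2 0 0.45';python3 -m jog '0 0 0 0 0 0 0.45;0 0 0 0 0 0 0.45;0 0 0 0 0 0 0.45'; python3 snap.py vB
python3 - <<'E'
from h import *
G=lambda n:cv2.imread('pics/'+n+'.png')
K,D=cam('wrist')[:2]
# expected corners from first view
for n in('vA','vB'):
    a=np.load(n+'.npy'); c=(K,D,a[:9].reshape(3,3),a[9:]); print(n,proj(c,[[468,304.7,12],[720,220.6,12],[440,222,12]]).round(1).tolist())
cv2.imwrite('pics/AB.png',np.hstack([cv2.resize(G(n)[60:360],(400,234),interpolation=3) for n in('vA','vB')]))
E
```

```text
time_s: 12.5
ee_pos: [620.3, 213.6, 299.6]
ee_rot: [180.0, -0.0, 71.3]
force: [-0.8, -0.4, 0.1]
gripper_width: 41.0
[620.28 213.6  299.63] [ 1.79975020e+02 -6.09064027e-03  7.13297528e+01]
time_s: 13.18
ee_pos: [455.2, 269.8, 299.9]
ee_rot: [179.9, -0.1, 71.5]
force: [0.3, 0.2, 0.5]
gripper_width: 40.6
time_s: 13.55
ee_pos: [456.1, 269.6, 298.8]
ee_rot: [-180.0, 0.0, 71.4]
force: [0.3, -0.7, 0.2]
gripper_width: 40.9
[456.09 269.59 298.84] [-1.79992179e+02  2.83590821e-02  7.13684617e+01]
vA [[136.7, 134.2], [324.8, 133.5], [142.8, 193.8]]
vB [[259.7, 134.5], [448.3, 133.8], [259.5, 194.1]]
```

View pics/AB.png

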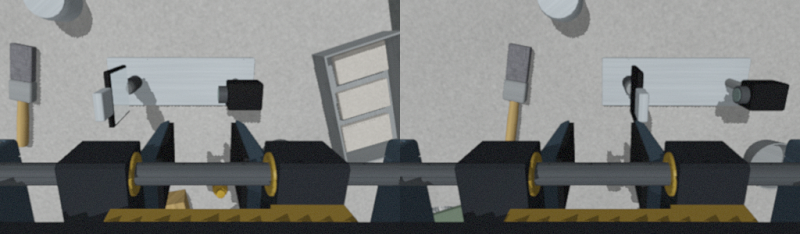

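The pair shows the plate in both views, with its far edge clear: left view (106,57) to (253,57), right view (602,57) to (750,57). The mirror bar is at (102,104) and (642,106).

```bash
cp c1.npy w1.npy; python3 - <<'E'
from h import *
K,D=cam('wrist')[:2]
C=np.array([[468,304.7,12],[720,220.6,12],[440,222,12]])
inter=lambda p,q:np.linalg.solve(np.array([p[1]-p[0],-(q[1]-q[0])]).T,q[0]-p[0])[0]*(p[1]-p[0])+p[0]
tops=[]
for n in('w1','vA','vB'):
    a=np.load(n+'.npy'); c=(K,D,a[:9].reshape(3,3),a[9:]); g=cv2.imread('pics/'+n+'.png',0).astype(np.float32)
    p=proj(c,C); m=lambda i,j,s,e:(p[i]+(p[j]-p[i])*s,p[i]+(p[j]-p[i])*e)
    r=[]
    for s in(m(0,1,.03,.97),m(0,2,.05,.9)):
        (A,B),q=edge(g,*s,w=4); r.append([atz(c,A,12)[:2],atz(c,B,12)[:2]]); 
    # right edge down to half (camera hides the rest)
    R=(p[1]+(p[2]-p[0])*.06,p[1]+(p[2]-p[0])*.36); (A,B),q2=edge(g,*R,w=4); r.append([atz(c,A,12)[:2],atz(c,B,12)[:2]])
    d=r[0][1]-r[0][0]; print(n,'dir',np.degrees(np.arctan2(d[1],d[0])).round(2),'FL',inter(r[0],r[1]).round(1),'FR',inter(r[0],r[2]).round(1),np.linalg.norm(inter(r[0],r[1])-inter(r[0],r[2])).round(1))
    # bar top: fit 12x36 rect at z=184 brightness
    o=(proj(c,[500,247,184])[0]-[28,34]).astype(int); cv2.imwrite(f'pics/bar_{n}.png',cv2.resize(cv2.imread('pics/'+n+'.png')[o[1]:o[1]+60,o[0]:o[0]+52],None,fx=5,fy=5,interpolation=3)); print(o)
cv2.imwrite('pics/bars.png',np.hstack([cv2.imread(f'pics/bar_{n}.png') for n in('w1','vA','vB')]))
E
```

```text
w1 dir -18.51 FL [467.3 305. ] FR [720.1 220.3] 266.6
[183 165]
vA dir -18.79 FL [469.3 305. ] FR [720.1 219.7] 265.0
[ 98 164]
vB dir -18.86 FL [467.6 305.6] FR [720.3 219.3] 267.0
[284 165]
```

View pics/bars.png

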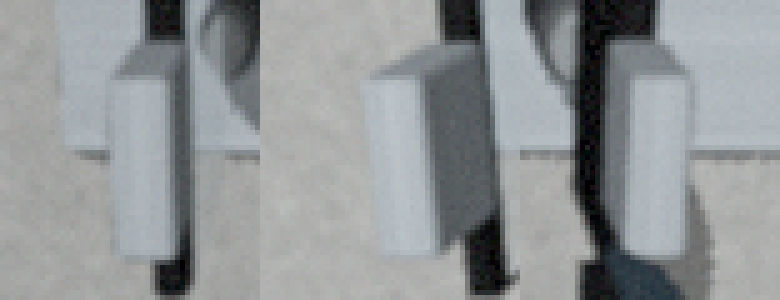

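The crops show the bar's top face in each view, centred at about (145,166), (143.5,166) and (136.5,166).

```bash
python3 - <<'E'
from h import *
K,D=cam('wrist')[:2]; P=[];R=[]
for n,p in(('w1',(212,198.2)),('vA',(126.7,197.2)),('vB',(311.3,198.2))):
    a=np.load(n+'.npy'); c=(K,D,a[:9].reshape(3,3),a[9:]); R.append(ray(c,p)); P.append(atz(c,p,184)); print(P[-1].round(1))
print(tri(R).round(1),env.state()['ee_pos'])
G=np.mean(P,0)
u=np.radians(-18.72);n=np.array([-np.sin(u),np.cos(u)])
print('dist to far edge',(G[:2]-np.array([468,305.2]))@n)
for g in(G[:2],[501,246]):
  d=np.array([535.3,-256.5])-g; s=np.degrees(np.arctan2(d[1],d[0])); print(s,(s-18.72)/2,'yaw',(s-18.72)/2+90)
E
```

```text
[500.7 248.3 184. ]
[500.9 248.2 184. ]
[499.4 248.4 184. ]
[499.7 247.7 181.4] [455.88808103 269.65104728 298.88084583]
dist to far edge -43.537584373007405
-86.03711716244726 -52.37855858122363 yaw 37.62144141877637
-86.09512129100044 -52.40756064550022 yaw 37.59243935449978
```

```bash
python3 -m jog '0 0 0 0.9 -0.45 0 0.45;0 0 0 1.77 -0.9 0 0.45;0 0 0 1.77 -0.9 -1 0.45;0 0 0 1.77 -0.9 -2.5 0.45;0 0 0 1.77 -0.9 -4 0.45' 20;python3 -m jog '0 0 0 0 0 -0.9 0.45;0 0 0 0 0 -1.84 0.45;0 0 0 0 0 -1.84 0.45;0 0 0 0 0 -1.84 0.45;0 0 0 0 0 -1.84 0.45'; python3 -m jog '0 0 0 0 0 0 0.2;0 0 0 0 0 0 0.1;0 0 0 0 0 0 0.1;0 0 0 0 0 0 0;0 0 0 0 0 0 0'
```

```text
time_s: 14.22
ee_pos: [500.5, 246.9, 198.1]
ee_rot: [180.0, -0.0, 71.4]
force: [-0.1, 0.2, -0.8]
gripper_width: 40.9
time_s: 14.85
ee_pos: [500.4, 247.6, 154.4]
ee_rot: [179.9, -0.1, 71.4]
force: [0.4, 0.0, -0.5]
gripper_width: 41.5
time_s: 15.48
ee_pos: [500.3, 247.2, 153.4]
ee_rot: [179.9, -0.0, 71.4]
force: [3.6, -2.4, -0.2]
gripper_width: 12.1
```

```bash
python3 -m jog '0 0 0 0 0 0 0;0 0 0 0 0 0 0'; python3 -c "
from workcell import env;s=env.state();print(s['torque'],s['force'],s['qpos'],s['ee_pos'],s['ee_rot'])"
```

```text
time_s: 15.72
ee_pos: [500.3, 247.2, 153.4]
ee_rot: [179.9, -0.0, 71.4]
force: [4.6, -2.8, -0.4]
gripper_width: 12.0
[-0.39467081 -0.53250158 -0.0177763 ] [ 4.63947495 -2.83148926 -0.40529411] [ 2.51481939e+01  1.93470901e+01  9.73069908e+01 -5.40538005e-02
  6.32657654e+01  4.37426747e+01] [500.25810724 247.24312291 153.42948045] [ 1.79908698e+02 -2.05114450e-02  7.14298180e+01]
```

```bash
python3 -m jog '0 0 -1.5 0.03 -0.01 0 0;0 0 -3 0.03 -0.01 0 0;0 0 -4.5 0.03 -0.01 0 0;0 0 -6 0.03 -0.01 0 0;0 0 -6.77 0.03 -0.01 0 0' 30; python3 -m jog '0 0 0 0 0 0 0;0 0 0 0 0 0 0;0 0 0 0 0 0 0'; python3 - <<'E'
from h import *
s=env.state();print(s['torque'],s['ee_pos'],s['ee_rot'])
im=grab_frame('wrist'); c=cam('wrist'); np.save('v5.npy',np.array([*c[2].ravel(),*c[3]])); save('v5',im)
e=grab_frame('scene'); save('e5',e); d=grab_frame('side'); save('s5',d)
a=cv2.resize(im,(400,300)); b=cv2.resize(e[120:345,100:400],(400,300),interpolation=3); f=cv2.resize(d[100:325,180:480],(400,300),interpolation=3)
save('x5',np.vstack([np.hstack([a,b]),np.hstack([f,f*0])]))
E
```

```text
time_s: 16.35
ee_pos: [500.3, 247.2, 153.4]
ee_rot: [180.0, -0.0, 37.4]
force: [2.3, -2.1, 1.2]
gripper_width: 12.0
time_s: 16.73
ee_pos: [500.3, 247.2, 153.4]
ee_rot: [-180.0, -0.0, 37.6]
force: [1.4, -1.4, 1.5]
gripper_width: 11.8
[-0.235412   -0.30632137  0.03232024] [500.26104191 247.24488631 153.41348228] [-1.79998921e+02 -1.00946844e-02  3.76092095e+01]
```

View pics/x5.png

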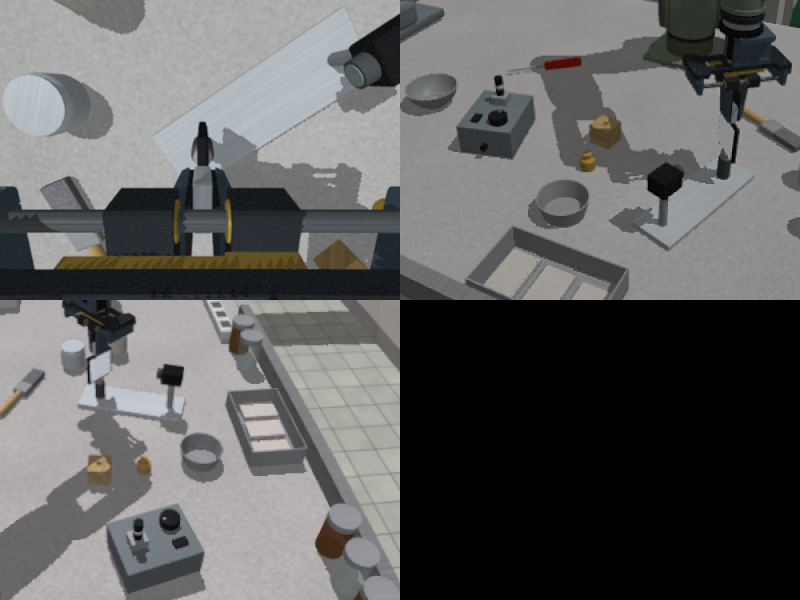

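The wrist view shows the mirror bar held and turned, with the plate's far edge running (153,135) to (343,8). The scene and side views show the pin standing in the collar and the bystanders where they were. As a last check, I'll refit the plate direction from this new yaw.

```bash
python3 - <<'E'
from h import *
K,D=cam('wrist')[:2]; a=np.load('v5.npy'); c=(K,D,a[:9].reshape(3,3),a[9:]); g=cv2.imread('pics/v5.png',0).astype(np.float32)
p=proj(c,[[468,305.2,12],[720,219.8,12]]); print(p.round(1).tolist())
(A,B),r=edge(g,p[0]+(p[1]-p[0])*.04,p[0]+(p[1]-p[0])*.95,w=5); P,Q=atz(c,A,12),atz(c,B,12); print(P,Q,np.degrees(np.arctan2(*(Q-P)[1::-1])),r)
# side / scene cams
for n,im,pts in(('side','s5',None),('scene','e5',None)):
    c=cam(n); g=cv2.imread(f'pics/{im}.png',0).astype(np.float32)
    u=np.radians(-18.72); w=np.array([np.sin(u),-np.cos(u),0])*90
    q=proj(c,[np.array([468,305.2,12])+w,np.array([720,219.8,12])+w]); (A,B),r=edge(g,q[0]+(q[1]-q[0])*.25,q[0]+(q[1]-q[0])*.8,w=4)
    P,Q=atz(c,A,12),atz(c,B,12); print(n,q.round(1).tolist(),P.round(1),Q.round(1),np.degrees(np.arctan2(*(Q-P)[1::-1])).round(2),r)
    # pin axis
    print(proj(c,[[535.3,-256.5,90],[535.3,-256.5,135]]).round(1).tolist())
    for q in('pin_handle','terminal'): print([(x['box'],x['conf']) for x in spotter.look_for(q,n)][:1])
E
```

```text
[[194.1, 174.7], [439.5, 8.1]]
[479.64233163 301.70279791  12.        ] [709.04112558 223.80605782  12.        ] -18.755899421576064 0.09853649363809833
side [[237.9, 177.0], [314.2, 188.8]] [502.8 191.2  12. ] [640.3 144.1  12. ] -18.89 0.11908643019754639
[[283.0, 276.3], [283.6, 265.3]]
[([151.2, 297.4, 53.5, 55.9], 0.2)]
[([263.9, 254.2, 68.6, 63.9], 0.81)]
scene [[339.5, 236.1], [274.6, 285.1]] [507.4 194.2  12. ] [653.2 158.3  12. ] -13.84 0.5010140164416684
[[175.9, 190.8], [174.1, 177.6]]
[([103.4, 174.8, 38.8, 24.0], 0.62)]
[([143.5, 186.5, 58.8, 51.4], 0.7)]
```

```bash
python3 -c "
from workcell import env;s=env.state();print(s['time_s'],s['ee_rot'],s['gripper_width']);env.job_done()"
```

```text
17.075 [-1.79995922e+02 -9.51670108e-03  3.75793613e+01] 11.855957630655176
the job is handed in; nothing more can be done
```

I put the pin fully home in the collar, let go of it, and handed the job in at 17.1 s with the mirror held at its angle. The hand-in gave no verdict.

- **Pin:** it slid into the hole with almost no force. It then stopped at the height where the handle underside meets the collar, with about 14–17 N of push. The pictures afterwards show it upright and seated.
- **Mirror:** I turned it about −33.8° from rest, gripping the bar at 12 mm with a 30 N grip setting. The reflected line points at about −86.0° against about −86.1° needed, an offset of roughly 1 mm at the pin. The wrist moment (0.03 N m) roughly matches the spring.
- **Accuracy:** the sightline was worked out from measured positions; I had no picture from the inspection camera itself. The base plate direction came out between −18.5° and −18.9° in four wrist views, and −18.9° from the side camera. That spread amounts to 1 or 2 mm at the pin.
- **Checks that failed or disagreed:**
  - The edge fit in the scene camera was unusable (−13.8°, a poor fit), so I ignored it.
  - In the last check the spotter did not find the seated pin; I judged that by eye and by force.
  - The plate measured about 266 mm instead of 270 mm long.
- **Other objects:** those visible in the last pictures looked unmoved.

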